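# Feel for the free wells in a dark box and load two tubes

### The job

Put the two tubes from the wire rack away in the light-tight box, one each in its two empty wells, pushed through the spring flap until they stand on the well floor, then let go. Four of the six wells already hold a short glass vial hidden under the closed flap, so feel gently with a light push which flaps give way all the way down, and never force one that stops hard. Leave the red-capped bottle and the microtube block where they are.

Things in the scene. Friction and masses are not known exactly. Their poses are not given: they have to be found in the camera images.
- dark_box: Grey light-tight box, fixed, 140 x 204 x 80 mm (own x, y, z), origin at the centre of its underside. 2 x 3 square wells, 64 mm apart, 42 x 42 mm, 74 mm deep (floor 6 mm above the bench). Each is shut by a metal flap. Four wells hide a glass vial 64 mm tall, 30 mm wide, under the flap; two are empty. Closed flaps look alike; which wells are empty changes every time.
- wire_rack: White wire tube rack, fixed, 80 x 156 x 78 mm, 2 x 4 cells 38 mm apart; tubes stand on the bench through it. Origin: centre of its underside, long side along y. Obstacles: a 270 mm tall centrifuge behind, its nearest corner at about x = 0.57, y = -0.085 m, and a pipette stand in front of the box, about x = 0.27, y = -0.29 m; carry tubes between the two.
- tube_a: Centrifuge tube, conical tip, blue screw cap, 115 mm tall, body 30 mm across, cap 36 mm across (from 101 to 115 mm above the tip), 30 to 65 g; stands upright in the wire rack at rack x = -19, y = +57 mm. Origin: bottom of the tip, z along the tube. Lift it by the cap. Home in a well, the cap's lower edge is 27 mm above the deck.
- tube_b: The same kind of tube, in the opposite corner cell, rack x = +19, y = -57 mm. Origin: bottom of the tip, z up along the tube.
- bottle: Bystander: glass media bottle with red cap, 55 mm wide, 103 mm tall, loose, beyond the box. Origin: centre of its underside.
- micro_rack: Bystander: orange microtube block, 60 x 118 x 38 mm, loose, behind the wire rack. Origin: centre of its underside.
- well0 (a point): Mouth centre of a well (box x = -32, y = -64 mm), at deck height, 80 mm above the bench. Its flap, 1.5 mm below the deck, is hinged at the -x edge and swings down against a light spring (about 1 N, under 4 N at a tube's tip), then presses lightly sideways on the tube. Over a hidden vial it gives 3 to 6 mm, then is hard; over an empty well it swings right down.
- well1 (a point): Mouth centre of a well (box x = -32, y = 0 mm), at deck height, 80 mm above the bench. Its flap, 1.5 mm below the deck, is hinged at the -x edge and swings down against a light spring (about 1 N, under 4 N at a tube's tip), then presses lightly sideways on the tube. Over a hidden vial it gives 3 to 6 mm, then is hard; over an empty well it swings right down.
- well2 (a point): Mouth centre of a well (box x = -32, y = 64 mm), at deck height, 80 mm above the bench. Its flap, 1.5 mm below the deck, is hinged at the -x edge and swings down against a light spring (about 1 N, under 4 N at a tube's tip), then presses lightly sideways on the tube. Over a hidden vial it gives 3 to 6 mm, then is hard; over an empty well it swings right down.
- well3 (a point): Mouth centre of a well (box x = 32, y = -64 mm), at deck height, 80 mm above the bench. Its flap, 1.5 mm below the deck, is hinged at the -x edge and swings down against a light spring (about 1 N, under 4 N at a tube's tip), then presses lightly sideways on the tube. Over a hidden vial it gives 3 to 6 mm, then is hard; over an empty well it swings right down.
- well4 (a point): Mouth centre of a well (box x = 32, y = 0 mm), at deck height, 80 mm above the bench. Its flap, 1.5 mm below the deck, is hinged at the -x edge and swings down against a light spring (about 1 N, under 4 N at a tube's tip), then presses lightly sideways on the tube. Over a hidden vial it gives 3 to 6 mm, then is hard; over an empty well it swings right down.
- well5 (a point): Mouth centre of a well (box x = 32, y = 64 mm), at deck height, 80 mm above the bench. Its flap, 1.5 mm below the deck, is hinged at the -x edge and swings down against a light spring (about 1 N, under 4 N at a tube's tip), then presses lightly sideways on the tube. Over a hidden vial it gives 3 to 6 mm, then is hard; over an empty well it swings right down.

How it is judged:
By the outcome, as a careful person would: the job done as asked, in the order asked, and still so for the second after the job is handed in, with the robot touching nothing.
It also fails if it takes over 67 s, if anything falls off the work surface, if the arm or the gripper's body presses on something with over 40 N, if the wrist force passes 120 N, or if a joint passes its speed limit or range.

### The arm

A 7-joint arm with a two-finger parallel gripper is mounted at the origin on a cart in front of the work surface, level with it; the furniture and walls round the work are solid. World frame = base frame: x ahead of the robot, y to its left, z up, the work surface at z = 0. Lengths are in m, angles in rad, forces in N, time in s.
With the tool pointing down it reaches from about 0.4 to 0.85 m from the base axis. Payload 10.4 kg.
Tool frame: the origin (TCP) lies at the very end of the fingers, on their centre line; the grasp point (between the pads) lies 19 mm behind it (env.grasp_offset is the distance from the TCP to the grasp point, in m); y points along the fingers, x is the direction in which the jaws open and shut, and the axes are right-handed (so a half turn about y gives the same grasp; the last joint's range is limited). The gripper opens to 87 mm and grips with 3 to 60 N. Pads are 19 mm wide; open, the fingers measure 117 mm over their backs; the gripper's body (75 mm by 190 mm) begins 51 mm behind the grasp point.
Start: joints at [-1.276, 0.332, -0.065, 1.46, 0.022, 1.35, -0.088], TCP at [0.195, 0.594, 0.223] pointing down, gripper open.
Joint ranges: [-2.6, 2.6], [-0.5, 2.12], [-1.47, 1.34], [0.16, 2.42], [-1.27, 4.41], [0.06, 2.06], [-2.6, 2.6]. Speed limits (rad/s): [2.22, 2.22, 2.79, 2.79, 3.14, 3.14, 3.14].

### API

Orientations are given as a unit quaternion [x, y, z, w].
In Python, from workcell import sensors, snapshot, camera_info, job, env gives the robot as it stands. The module is installed in compiled form; this text tells all that it offers.
- The arm moves only by the tool play_rows, never from a script. Its argument "deltas" is a list of rows, each a list of 3 entries, a list of its own where there are three numbers: the turn, a rotation vector about the tool's x, y, z normalised to -1 to 1, where 1 is 180 degrees, then the shift along the tool's x, y, z normalised to -1 to 1, where 1 is 50 cm, then the opening, from 0 (shut) to 1 (fully open). A call has 1 to 10 rows; each row is the pose to reach, as a shift and turn from the pose measured when the call began, along the tool's axes at that moment, turning the shorter way round; what a row does not reach only later rows make up. A row lasts 1/8 s, in which the tool goes at most 62.5 mm and 10.7 degrees, less where a joint would pass 70% of its speed; a pose out of reach is approached as far as the arm can. A call with a number of a shift or a turn outside -1 to 1 is refused whole. A call with a gripper value outside its range is refused whole. The fingers move at their own pace and stop on an object; the grip force is fixed at half the most. Time passes only in rows, so rows that repeat a pose let the fingers close. It gives the time, the measured TCP pose, the force and the opening at its end, in the units of the state.
- sensors.read_state(): the state, without advancing time (a new reading comes with each control period).
- snapshot(name): name is "side" or "top" or "wrist"; returns the picture (384x512x3 uint8, blue, green, red); there is no depth.
- camera_info(name): a dict with "fov_y" (degrees; the focal length in pixels is half the picture's height over the tangent of half this angle, whatever the lens; pixels are square), "cx", "cy" (the principal point, pixels), "cam_to_world" (4x4, takes a point from camera to world coordinates). Camera axes: x right, y down, z forward; pixel columns grow to the right and rows downward; lengths in m; the calibration is good to about 2 mm. A picture is of the moment at which its call begins: read the wrist's pose just before it. camera_info takes no time and is no camera call; for the wrist camera it gives the pose at the moment of the call.
- job.job_done(): hands the job in, once; it reports no verdict.
The state is a dict: "time_s": time; "qpos": joint angles; "qvel": joint speeds; "tau": joint torques, N m; "tool_pos": TCP position; "ee_rot": TCP orientation; "ft_force": force on the tool from outside, world axes, zero at the start; "ft_torque": the same for the moment, N m; "grip_width": opening from 0.0 (shut) to 1.0 (fully open).
Only numpy, scipy, OpenCV 4.12 (cv2) and the standard library are available. Lean on these libraries where they do the work, as an engineer would, in place of code of your own. Each camera call takes 0.05 s, during which the arm holds its last target.

## Working session

There is one attempt and no reset: what is moved stays moved. The work goes in short steps, Python scripts to look and compute and a tool call to move; the robot and the scene stay as the last step left them, time stands still between calls to the robot, and variables do not carry over. Pictures are saved under pics/ and viewed, and the job is handed in when it is done.

Besides the shell and the picture viewer there is one more tool, called after "Request:" as name(argument=value, ...), one argument or row to a line, values as JSON. play_rows: Moves the arm, as the interface text tells. Its arguments: {"type":"object","properties":{"deltas":{"type":"array"}},"required":["deltas"]}

```bash
mkdir -p pics
python3 - <<'E'
from workcell import sensors, snapshot, camera_info, job, env
import cv2,numpy as np
np.set_printoptions(precision=4,suppress=True)
for n in ["side","top","wrist"]:
    i=camera_info(n); cv2.imwrite(f"pics/{n}0.png",snapshot(n)); print(n,i)
s=sensors.read_state(); print(s); print(env.grasp_offset)
E
```

```text
side {'fov_y': 53.608684191778345, 'cx': 256.34458414968833, 'cy': 180.3614205702471, 'cam_to_world': array([[-0.8781, -0.2164,  0.4268,  0.1933],
       [-0.4782,  0.4308, -0.7654,  0.5361],
       [-0.0182, -0.8761, -0.4817,  0.505 ],
       [ 0.    ,  0.    ,  0.    ,  1.    ]])}
top {'fov_y': 54.63105834520603, 'cx': 254.95079777975866, 'cy': 188.91196721959346, 'cam_to_world': array([[ 0.005 , -0.9949,  0.1006,  0.48  ],
       [-1.    , -0.0043,  0.007 , -0.1254],
       [-0.0066, -0.1007, -0.9949,  0.943 ],
       [ 0.    ,  0.    ,  0.    ,  1.    ]])}
wrist {'fov_y': 58.191855894200174, 'cx': 250.9391833091594, 'cy': 194.6014601805085, 'cam_to_world': array([[ 0.3121,  0.9132,  0.2621,  0.124 ],
       [ 0.95  , -0.2996, -0.0878,  0.6181],
       [-0.0016,  0.2764, -0.961 ,  0.3839],
       [ 0.    ,  0.    ,  0.    ,  1.    ]])}
{'time_s': 0.15, 'qpos': array([-1.2756,  0.3327, -0.0647,  1.4607,  0.0216,  1.3499, -0.0885]), 'qvel': array([-0.0007, -0.0028,  0.0011, -0.002 ,  0.0015, -0.0025, -0.0004]), 'tau': array([  0.0004, -62.363 ,   0.0244, -39.0142,  -0.0613,   0.0372,
         0.0001]), 'tool_pos': array([0.1952, 0.5934, 0.2219]), 'ee_rot': array([ 0.573 ,  0.4143, -0.4149, -0.5726]), 'ft_force': array([-0.0518, -0.1823, -0.739 ]), 'ft_torque': array([-0.0068,  0.0039, -0.0026]), 'grip_width': 1.0005743543814478}
0.0187
```

View pics/top0.png

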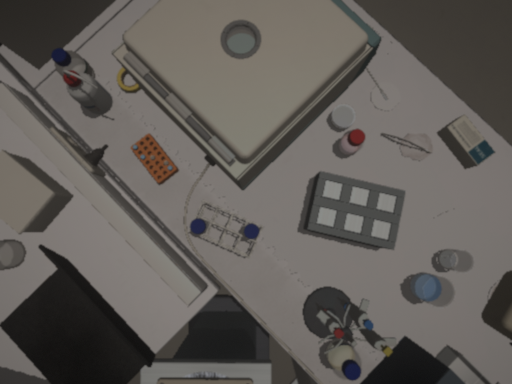

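View pics/side0.png

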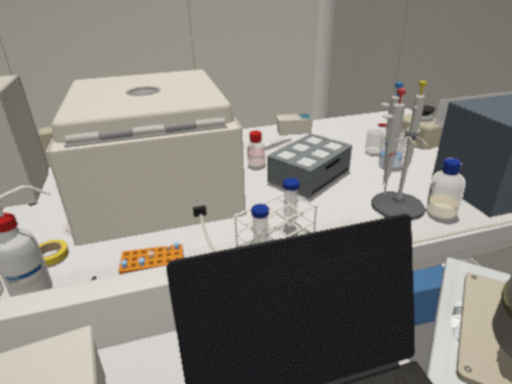

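The top view shows the grey box with six pale flaps around (355,210), the rack at (226,230) with blue caps at (198,227) and (251,231), the bottle at (352,140) and the orange block at (154,158). The pipette stand is at about (330,310).

```bash
cat > h.py <<'E'
from workcell import sensors, snapshot, camera_info, job, env
import cv2,numpy as np
from scipy.spatial.transform import Rotation as R
np.set_printoptions(precision=4,suppress=True)
def ray(n,uv,z,i=None,h=384):
    i=i or camera_info(n); f=h/2/np.tan(np.radians(i['fov_y']/2)); T=i['cam_to_world']
    d=T[:3,:3]@np.array([(uv[0]-i['cx'])/f,(uv[1]-i['cy'])/f,1.]); o=T[:3,3]
    return o+d*(z-o[2])/d[2]
def blobs(m,lo,hi):
    n,l,st,c=cv2.connectedComponentsWithStats(m.astype('uint8'))
    return [(c[k],st[k]) for k in range(1,n) if lo<=st[k][4]<=hi]
E
python3 - <<'E'
from h import *
im=cv2.imread('pics/top0.png'); hsv=cv2.cvtColor(im,cv2.COLOR_BGR2HSV)
b=(hsv[...,0]>105)&(hsv[...,0]<135)&(hsv[...,1]>120)
print("caps")
for c,s in blobs(b,60,600): print(c,s,ray('top',c,0.115))
sub=np.zeros(im.shape[:2],bool); sub[165:255,300:410]=1
g=cv2.cvtColor(im,cv2.COLOR_BGR2GRAY)
m=(g>150)&sub
print("flaps")
for c,s in blobs(m,80,600): print(c,s,ray('top',c,0.0785))
v=cv2.resize(im[160:270,180:420],None,fx=3.3,fy=3.3,interpolation=cv2.INTER_CUBIC); cv2.imwrite('pics/z.png',v)
s=cv2.imread('pics/side0.png')
cv2.imwrite('pics/zs.png',cv2.resize(s[120:260,210:370],None,fx=4,fy=4,interpolation=cv2.INTER_CUBIC))
hsv=cv2.cvtColor(s,cv2.COLOR_BGR2HSV)
b=(hsv[...,0]>105)&(hsv[...,0]<135)&(hsv[...,1]>120)
for c,st in blobs(b,60,600): print('side',c,st,ray('side',c,0.110))
E
```

```text
caps
[58.5821 54.8806] [ 52  49  14  13 134] [0.8759 0.3399 0.115 ]
[197.4959 225.8843] [192 220  12  13 121] [0.4807 0.0075 0.115 ]
[251.0273 230.9091] [246 225  12  13 110] [ 0.4703 -0.1113  0.115 ]
[351.9202 370.8777] [345 363  15  16 188] [ 0.1752 -0.328   0.115 ]
flaps
side [451.0928 165.6245] [442 158  19  16 237] [ 0.1805 -0.3514  0.11  ]
side [290.8333 183.3395] [283 178  16  12 162] [ 0.4716 -0.1128  0.11  ]
side [259.5244 210.5244] [252 205  16  13 164] [0.4815 0.0095 0.11  ]
side [426.0974 305.3506] [413 292  24  29 154] [0.1748 0.111  0.11  ]
```

View pics/z.png

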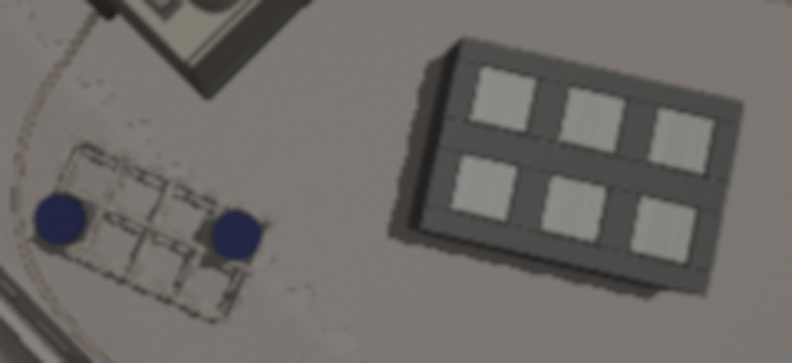

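View pics/zs.png

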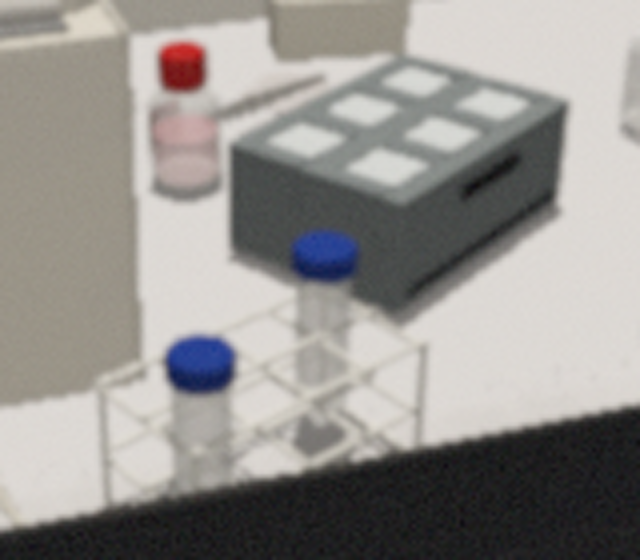

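Run:
```python
from h import *
im=cv2.imread('pics/top0.png'); g=cv2.cvtColor(im,cv2.COLOR_BGR2GRAY)
sub=np.zeros(g.shape,bool); sub[177:243,312:400]=1
i=camera_info('top')
W=[]
for c,s in blobs((g>115)&sub,80,600):
    p=ray('top',c,0.0785,i); W.append(p); print('flap',c.round(1),s[4],p)
W=np.array(W); print('centre',W.mean(0))
u,_,vt=np.linalg.svd((W-W.mean(0))[:,:2]); print(vt, np.degrees(np.arctan2(vt[0,1],vt[0,0])))
sd=cv2.cvtColor(cv2.imread('pics/side0.png'),cv2.COLOR_BGR2GRAY)
sub[:]=0; sub[130:172,270:346]=1
for th in (165,):
  for c,s in blobs((sd>th)&sub,30,400): print('side flap',c.round(1),s[4],ray('side',c,0.0785))
s=sensors.read_state(); print(R.from_quat(s['ee_rot']).as_matrix())
# side-left tall things
def tri(a,b):
    P=[];
    A=[]
    for n,uv in (('top',a),('side',b)):
        o=camera_info(n)['cam_to_world'][:3,3]; d=ray(n,uv,-1)-o; d/=np.linalg.norm(d); P.append(o);A.append(np.eye(3)-np.outer(d,d))
    x=np.linalg.solve(A[0]+A[1],A[0]@P[0]+A[1]@P[1]); return x,[np.linalg.norm(M@(x-o)) for M,o in zip(A,P)]
print(tri((55,250),(185,260)),tri((150,350),(400,222)))
print('pip',tri((365,303),(400,85)), tri((369,324),(398,87)),tri((387,351),(422,86)))
```

```text
flap [382.8 180.4] 290 [ 0.5888 -0.418   0.0785]
flap [332.1 189.6] 248 [ 0.5666 -0.2993  0.0785]
flap [359.  195.9] 251 [ 0.5522 -0.3616  0.0785]
flap [386.  202.3] 246 [ 0.5376 -0.424   0.0785]
flap [326.2 216.4] 254 [ 0.5042 -0.2848  0.0785]
flap [353.3 222.7] 254 [ 0.4898 -0.3472  0.0785]
flap [380.4 229.1] 252 [ 0.4755 -0.4093  0.0785]
flap [320.7 240.4] 87 [ 0.449  -0.2713  0.0785]
centre [ 0.5205 -0.3519  0.0785]
[[ 0.48   -0.8773]
 [ 0.8773  0.48  ]] -61.3165257280128
side flap [283.2 139.1] 380 [ 0.6201 -0.394   0.0785]
side flap [331.3 134.3] 304 [ 0.5082 -0.4896  0.0785]
side flap [313.4 140. ] 81 [ 0.5398 -0.426   0.0785]
side flap [300.4 147. ] 94 [ 0.5538 -0.364   0.0785]
side flap [332.7 145.6] 93 [ 0.4775 -0.4119  0.0785]
side flap [319.9 153.2] 104 [ 0.4919 -0.3492  0.0785]
side flap [286.1 154.6] 103 [ 0.5684 -0.3015  0.0785]
side flap [306.2 161.3] 120 [ 0.5058 -0.2874  0.0785]
[[ 0.3125 -0.0003 -0.9499]
 [ 0.9499 -0.001   0.3125]
 [-0.0011 -1.     -0.    ]]
(array([0.4348, 0.273 , 0.2086]), [np.float64(0.003104073748877241), np.float64(0.003104073748877178)]) (array([0.2364, 0.0782, 0.2045]), [np.float64(0.0070547991029273165), np.float64(0.007054799102927263)])
pip (array([ 0.3315, -0.3168,  0.2823]), [np.float64(0.01788846344357519), np.float64(0.01788846344357512)]) (array([ 0.316 , -0.3173,  0.2833]), [np.float64(0.0015391067041161538), np.float64(0.0015391067041162403)]) (array([ 0.2717, -0.3467,  0.2833]), [np.float64(0.0016096962610928807), np.float64(0.00160969626109297)])
```

View pics/wrist0.png

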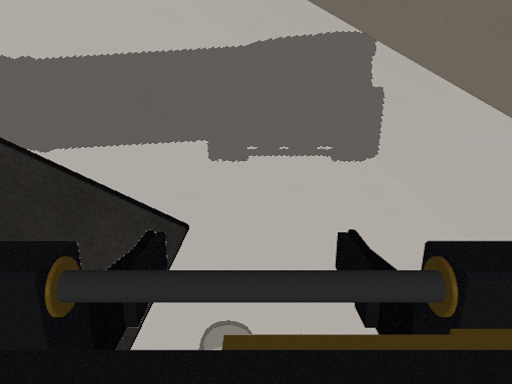

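The two views agree within about 2 mm on all six flaps and both caps, and the 64 mm well and 120 mm tube spacings check out. The laptop edge is at z≈0.205 and the pipettes reach z≈0.283, so I'll travel over the laptop at about 0.3.

```bash
cat >> h.py <<'E'
def rows(pts,ang=None):
    "pts: world TCP targets; ang: wanted jaw (tool x) angle in deg, tool straight down"
    s=sensors.read_state(); M=R.from_quat(s['ee_rot']); 
    w=[0,0,0]
    if ang is not None:
        a=np.radians(ang); x=np.array([np.cos(a),np.sin(a),0]); y=np.array([0,0,-1.])
        T=R.from_matrix(np.column_stack([x,y,np.cross(x,y)])); w=(M.inv()*T).as_rotvec()/np.pi
    print('t',s['time_s'],'pos',s['tool_pos'],'F',s['ft_force'],'w',s['grip_width'],'q',s['qpos'])
    print('turn',np.round(w,4))
    for p in pts: print(np.round(M.inv().apply(np.array(p)-s['tool_pos'])/0.5,4))
E
python3 -c "
from h import *
rows([(.195,.594,.30),(.33,.31,.31),(.481,.0085,.30)],72)"
```

```text
t 0.15 pos [0.1952 0.5934 0.2219] F [-0.0518 -0.1823 -0.739 ] w 1.0005743543814478 q [-1.2756  0.3327 -0.0647  1.4607  0.0216  1.3499 -0.0885]
turn [ 0.     -0.0012 -0.0003]
[ 0.0008 -0.1561  0.0007]
[-0.4544 -0.1756 -0.4332]
[-0.9329 -0.1551 -0.9085]
```

Request:
play_rows(
  deltas=[
    [[0,0,0],[0,-0.156,0],1],
    [[0,0,0],[0,-0.156,0],1],
    [[0,0,0],[-0.454,-0.175,-0.433],1],
    [[0,0,0],[-0.454,-0.175,-0.433],1],
    [[0,0,0],[-0.454,-0.175,-0.433],1],
    [[0,0,0],[-0.454,-0.175,-0.433],1],
    [[0,0,0],[-0.454,-0.175,-0.433],1],
    [[0,0,0],[-0.933,-0.155,-0.909],1],
    [[0,0,0],[-0.933,-0.155,-0.909],1],
    [[0,0,0],[-0.933,-0.155,-0.909],1],
  ],
)

```text
time_s: 1.4
tool_pos: [0.4138, 0.1418, 0.304]
ee_rot: [0.573, 0.414, -0.415, -0.573]
ft_force: [1.7, 0.6, -0.3]
grip_width: 0.998
```

```bash
python3 -c "
from h import *
rows([(.481,.0085,.22)],72)"
```

```text
t 1.4 pos [0.4138 0.1418 0.304 ] F [ 1.6774  0.6475 -0.3134] w 0.9981636389172944 q [-0.8209 -0.1485  0.3461  1.8022  0.0509  1.4798  0.7701]
turn [ 0.     -0.0011 -0.0002]
[-0.2112  0.1682 -0.211 ]
```

Request:
play_rows(
  deltas=[
    [[0,0,0],[-0.211,0,-0.211],1],
    [[0,0,0],[-0.211,0,-0.211],1],
    [[0,0,0],[-0.211,0.168,-0.211],0.8],
    [[0,0,0],[-0.211,0.168,-0.211],0.8],
    [[0,0,0],[-0.211,0.168,-0.211],0.8],
    [[0,0,0],[-0.211,0.168,-0.211],0.8],
  ],
)

```text
time_s: 2.15
tool_pos: [0.4814, 0.0092, 0.2212]
ee_rot: [0.573, 0.415, -0.415, -0.572]
ft_force: [0.2, 0.3, 1.2]
grip_width: 0.803
```

```bash
python3 -c "
from h import *
rows([(.481,.0085,.089)],72)
i=camera_info('wrist');cv2.imwrite('pics/w1.png',snapshot('wrist'));cv2.imwrite('pics/s1.png',snapshot('side'))
im=cv2.imread('pics/w1.png');hsv=cv2.cvtColor(im,cv2.COLOR_BGR2HSV)
b=(hsv[...,0]>105)&(hsv[...,0]<135)&(hsv[...,1]>120)
for c,s in blobs(b,60,9000): print(c,s,ray('wrist',c,0.113,i))
"
```

```text
t 2.15 pos [0.4814 0.0092 0.2212] F [0.1659 0.2634 1.1559] w 0.8025792024233898 q [-0.6819 -0.0109  0.571   1.856   0.0065  1.2938  1.141 ]
turn [ 0.0003 -0.0009  0.    ]
[-0.0015  0.2644  0.0007]
[249.775  189.7091] [ 230  169   41   43 1382] [0.4799 0.0097 0.113 ]
[111.8352 220.6641] [  89  200   46   42 1438] [ 0.4695 -0.1079  0.113 ]
```

View pics/w1.png

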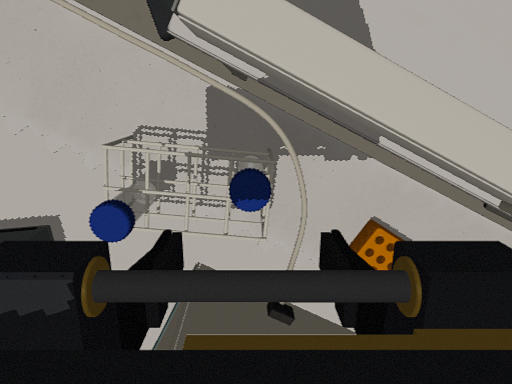

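View pics/s1.png

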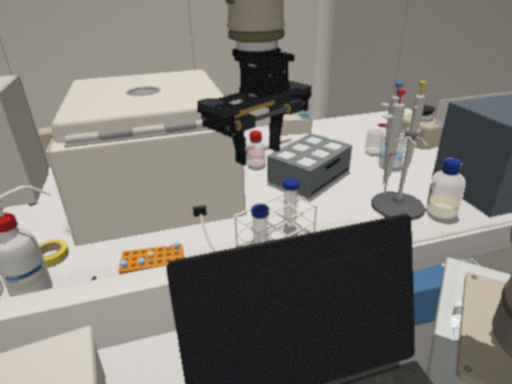

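Wrist, top and side views put cap A at about (0.4805, 0.009), within 2 mm of each other. I'll descend over it and grip.

Request:
play_rows(
  deltas=[
    [[0,0,0],[-0.001,0.1,0.002],0.8],
    [[0,0,0],[-0.001,0.18,0.002],0.8],
    [[0,0,0],[-0.001,0.24,0.002],0.8],
    [[0,0,0],[-0.001,0.264,0.002],0.8],
    [[0,0,0],[-0.001,0.264,0.002],0.7],
    [[0,0,0],[-0.001,0.264,0.002],0],
    [[0,0,0],[-0.001,0.264,0.002],0],
    [[0,0,0],[-0.001,0.264,0.002],0],
    [[0,0,0],[-0.001,0.264,0.002],0],
    [[0,0,0],[-0.001,0.264,0.002],0],
  ],
)

```text
time_s: 3.5
tool_pos: [0.4811, 0.0092, 0.0898]
ee_rot: [0.573, 0.416, -0.414, -0.572]
ft_force: [0.4, -0.9, 4.2]
grip_width: 0.391
```

```bash
python3 -c "
from h import *
i=camera_info('side');cv2.imwrite('pics/s2.png',snapshot('side'))
im=cv2.imread('pics/s2.png');cv2.imwrite('pics/s2z.png',cv2.resize(im[130:270,170:370],None,fx=4,fy=4))
p=sensors.read_state()['tool_pos']
rows([p+[0,0,.13],(.42,-.12,p[2]+.13),(.5050,-.2861,p[2]+.13)],72)"
```

```text
t 3.55 pos [0.4811 0.0092 0.0898] F [0.5152 0.4112 4.5341] w 0.38682619137929025 q [-0.6543  0.1449  0.5828  2.0164 -0.0945  1.0034  1.2285]
turn [ 0.0007 -0.0008  0.0003]
[ 0.0003 -0.26   -0.0006]
[-0.2833 -0.2604  0.0351]
[-0.546  -0.2601 -0.2299]
```

View pics/s2z.png

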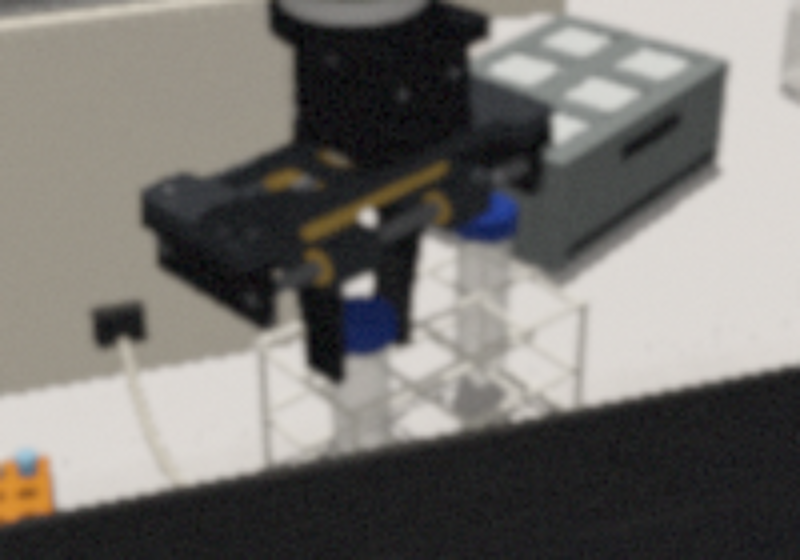

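The side crop shows the cap of tube A between the fingers, with the width settled at about 36 mm. I'll lift straight up, then go around past the centrifuge corner.

Request:
play_rows(
  deltas=[
    [[0,0,0],[0,-0.04,0],0],
    [[0,0,0],[0,-0.12,0],0],
    [[0,0,0],[0,-0.22,0],0],
    [[0,0,0],[0,-0.26,0],0],
    [[0,0,0],[-0.1,-0.26,0.012],0],
    [[0,0,0],[-0.19,-0.26,0.023],0],
    [[0,0,0],[-0.283,-0.26,0.035],0],
    [[0,0,0],[-0.36,-0.26,-0.04],0],
    [[0,0,0],[-0.44,-0.26,-0.12],0],
    [[0,0,0],[-0.5,-0.26,-0.18],0],
  ],
)

```text
time_s: 4.8
tool_pos: [0.4891, -0.2583, 0.2199]
ee_rot: [0.573, 0.416, -0.414, -0.572]
ft_force: [0.3, 0.4, 0.4]
grip_width: 0.389
```

```bash
python3 -c "
from h import *
rows([(.5050,-.2861,.215)],77)"
```

```text
t 4.8 pos [ 0.4891 -0.2583  0.2199] F [0.3085 0.363  0.3532] w 0.3892225778045978 q [-0.4031  0.2316  0.9423  1.7008 -0.1948  1.3048  1.8316]
turn [ 0.001  -0.0286  0.0001]
[-0.043   0.0099 -0.0475]
```

Request:
play_rows(
  deltas=[
    [[0,0,0],[-0.043,0.01,-0.047],0],
    [[0,0,0],[-0.043,0.01,-0.047],0],
    [[0,0,0],[-0.043,0.01,-0.047],0],
    [[0,0,0],[-0.043,0.01,-0.047],0],
  ],
)

```text
time_s: 5.3
tool_pos: [0.5047, -0.285, 0.2152]
ee_rot: [0.573, 0.416, -0.414, -0.572]
ft_force: [-0.2, -0.2, -0.8]
grip_width: 0.388
```

```bash
python3 -c "
from h import *
cv2.imwrite('pics/s3.png',snapshot('side'));cv2.imwrite('pics/t3.png',snapshot('top'))
im=cv2.imread('pics/s3.png');cv2.imwrite('pics/s3z.png',cv2.resize(im[70:200,230:400],None,fx=4.5,fy=4.5))
im=cv2.imread('pics/t3.png');cv2.imwrite('pics/t3z.png',cv2.resize(im[130:270,240:420],None,fx=4,fy=4))
rows([(.5050,-.2861,.17)])"
```

```text
t 5.4 pos [ 0.5049 -0.2851  0.2153] F [-0.2115 -0.5062 -0.4949] w 0.38762093591141716 q [-0.3203  0.3197  0.9347  1.6387 -0.2671  1.3143  1.9132]
turn [0 0 0]
[-0.0019  0.0906 -0.0005]
```

View pics/s3z.png

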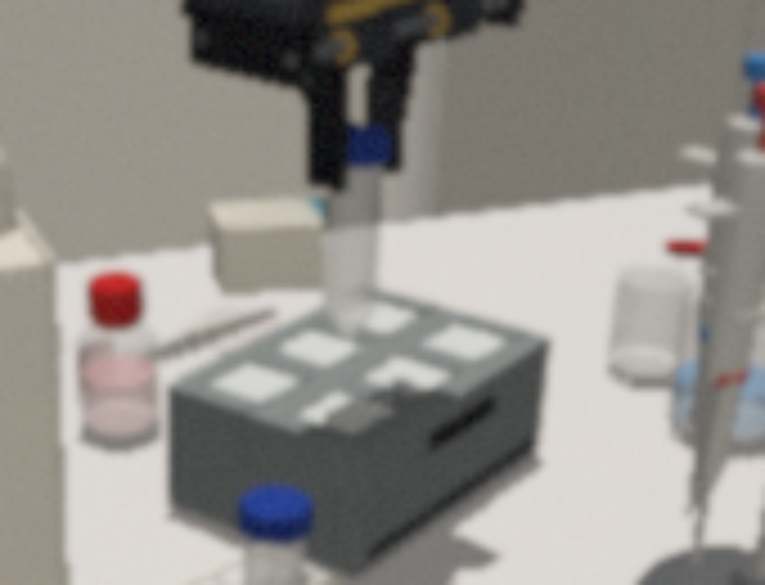

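View pics/t3z.png

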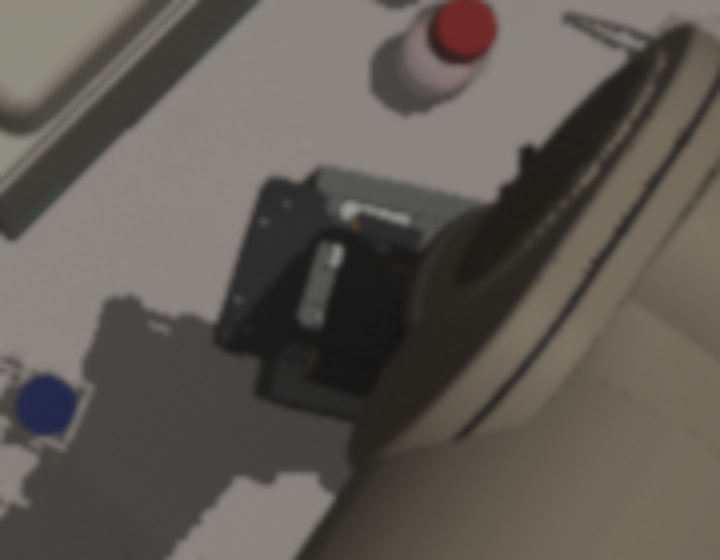

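```bash
cat >> h.py <<'E'
def proj(n,p):
    i=camera_info(n); f=192/np.tan(np.radians(i['fov_y']/2)); T=i['cam_to_world']
    q=T[:3,:3].T@(np.array(p)-T[:3,3]); return q[:2]/q[2]*f+[i['cx'],i['cy']]
E
python3 -c "
from h import *
p=sensors.read_state()['tool_pos']
for dz in (-.0898,-.05,.011,.019,.025): print(dz,proj('side',p+[0,0,dz]))
print(ray('side',(307.3,142.2),p[2]-.0898),p)
"
```

```text
-0.0898 [307.0599 144.6575]
-0.05 [307.813  129.5933]
0.011 [309.0297 105.2534]
0.019 [309.1952 101.9423]
0.025 [309.3203  99.4402]
[ 0.5101 -0.2998  0.1255] [ 0.5049 -0.2851  0.2153]
```

The tube hangs upright: its tip is within 2 px of where it should be. Next I'll probe well2, where the flap should meet the tip at TCP z≈0.168.

Request:
play_rows(
  deltas=[
    [[0,0,0],[-0.002,0.06,0],0],
    [[0,0,0],[-0.002,0.085,0],0],
    [[0,0,0],[-0.002,0.092,0],0],
    [[0,0,0],[-0.002,0.096,0],0],
    [[0,0,0],[-0.002,0.098,0],0],
  ],
)

```text
time_s: 6.02
tool_pos: [0.5052, -0.2862, 0.1669]
ee_rot: [0.573, 0.417, -0.414, -0.571]
ft_force: [-0.3, 0.2, 0.2]
grip_width: 0.384
```

Request:
play_rows(
  deltas=[
    [[0,0,0],[0,0.002,0],0],
    [[0,0,0],[0,0.004,0],0],
  ],
)

```text
time_s: 6.28
tool_pos: [0.5054, -0.2863, 0.1652]
ee_rot: [0.574, 0.417, -0.414, -0.571]
ft_force: [0.0, -0.7, 0.3]
grip_width: 0.385
```

Request:
play_rows(
  deltas=[
    [[0,0,0],[0,0.002,0],0],
    [[0,0,0],[0,0.004,0],0],
  ],
)

```text
time_s: 6.52
tool_pos: [0.5054, -0.2863, 0.1632]
ee_rot: [0.574, 0.417, -0.414, -0.571]
ft_force: [-0.4, -0.1, -0.0]
grip_width: 0.391
```

Request:
play_rows(
  deltas=[
    [[0,0,0],[0,0.002,0],0],
    [[0,0,0],[0,0.004,0],0],
  ],
)

```text
time_s: 6.78
tool_pos: [0.5054, -0.2864, 0.1612]
ee_rot: [0.574, 0.417, -0.414, -0.571]
ft_force: [-0.8, -0.2, 1.0]
grip_width: 0.388
```

Request:
play_rows(
  deltas=[
    [[0,0,0],[0,0.002,0],0],
    [[0,0,0],[0,0.004,0],0],
  ],
)

```text
time_s: 7.02
tool_pos: [0.5054, -0.2864, 0.1591]
ee_rot: [0.574, 0.417, -0.414, -0.571]
ft_force: [0.1, -1.0, 1.2]
grip_width: 0.392
```

Request:
play_rows(
  deltas=[
    [[0,0,0],[0,0.003,0],0],
    [[0,0,0],[0,0.006,0],0],
  ],
)

```text
time_s: 7.28
tool_pos: [0.5054, -0.2864, 0.156]
ee_rot: [0.574, 0.417, -0.414, -0.571]
ft_force: [0.4, 0.2, 0.6]
grip_width: 0.389
```

Request:
play_rows(
  deltas=[
    [[0,0,0],[0,0.003,0],0],
    [[0,0,0],[0,0.006,0],0],
  ],
)

```text
time_s: 7.52
tool_pos: [0.5055, -0.2864, 0.1529]
ee_rot: [0.574, 0.417, -0.414, -0.571]
ft_force: [0.5, -0.5, 0.9]
grip_width: 0.389
```

Well2's flap has given 15 mm at about 1 N, so the well is empty. Continuing down.

Request:
play_rows(
  deltas=[
    [[0,0,0],[0,0.012,0],0],
    [[0,0,0],[0,0.026,0],0],
    [[0,0,0],[0,0.04,0],0],
    [[0,0,0],[0,0.05,0],0],
  ],
)

```text
time_s: 8.02
tool_pos: [0.5055, -0.2863, 0.1272]
ee_rot: [0.574, 0.417, -0.414, -0.571]
ft_force: [0.7, 0.7, 0.2]
grip_width: 0.385
```

Request:
play_rows(
  deltas=[
    [[0,0,0],[0,0.012,0],0],
    [[0,0,0],[0,0.024,0],0],
    [[0,0,0],[0,0.036,0],0],
    [[0,0,0],[0,0.042,0],0],
  ],
)

```text
time_s: 8.52
tool_pos: [0.5055, -0.2863, 0.1058]
ee_rot: [0.573, 0.417, -0.414, -0.571]
ft_force: [-0.6, -0.2, 0.2]
grip_width: 0.388
```

Request:
play_rows(
  deltas=[
    [[0,0,0],[0,0.006,0],0],
    [[0,0,0],[0,0.012,0],0],
    [[0,0,0],[0,0.016,0],0],
    [[0,0,0],[0,0.018,0],0],
  ],
)

```text
time_s: 9.02
tool_pos: [0.5055, -0.2863, 0.0967]
ee_rot: [0.573, 0.417, -0.414, -0.571]
ft_force: [0.8, -1.0, -0.5]
grip_width: 0.386
```

Request:
play_rows(
  deltas=[
    [[0,0,0],[0,0.001,0],0],
    [[0,0,0],[0,0.002,0],0],
    [[0,0,0],[0,0.003,0],0],
  ],
)

```text
time_s: 9.4
tool_pos: [0.5061, -0.2866, 0.0958]
ee_rot: [0.574, 0.417, -0.414, -0.571]
ft_force: [0.2, -0.3, 8.0]
grip_width: 0.386
```

Floor contact came at 8 N and TCP 0.0958, exactly as predicted. I'll open partly, check, and rise.

Request:
play_rows(
  deltas=[
    [[0,0,0],[0,-0.001,0],0.41],
    [[0,0,0],[0,-0.001,0],0.55],
    [[0,0,0],[0,-0.001,0],0.62],
    [[0,0,0],[0,-0.001,0],0.62],
    [[0,0,0],[0,-0.02,0],0.62],
    [[0,0,0],[0,-0.06,0],0.62],
    [[0,0,0],[0,-0.12,0],0.62],
    [[0,0,0],[0,-0.2,0],0.62],
    [[0,0,0],[0,-0.24,0],0.62],
  ],
)

```text
time_s: 10.52
tool_pos: [0.5059, -0.2873, 0.2195]
ee_rot: [0.575, 0.418, -0.413, -0.57]
ft_force: [-0.1, 0.6, -0.2]
grip_width: 0.623
```

```bash
python3 -c "
from h import *
im=snapshot('side');cv2.imwrite('pics/s4.png',im);cv2.imwrite('pics/s4z.png',cv2.resize(im[70:200,230:400],None,fx=4.5,fy=4.5))
hsv=cv2.cvtColor(im,cv2.COLOR_BGR2HSV)
b=(hsv[...,0]>105)&(hsv[...,0]<135)&(hsv[...,1]>120)
for c,s in blobs(b,60,900): print(c,s,ray('side',c,0.114))
print('expected',proj('side',(.5055,-.2863,.114)))
rows([(.42,-.12,.22),(.4705,-.111,.22),(.4705,-.111,.089)],72)"
```

```text
[305.9359 147.7436] [301 144  11   8  78] [ 0.5096 -0.2907  0.114 ]
[451.0515 165.6524] [442 158  19  16 233] [ 0.1807 -0.3422  0.114 ]
[290.7239 183.411 ] [283 178  16  12 163] [ 0.4689 -0.1058  0.114 ]
[424.2108 308.3318] [414 293  24  31 223] [0.1764 0.1218 0.114 ]
expected [306.7941 148.6823]
t 10.575 pos [ 0.5065 -0.2878  0.2213] F [ 1.0787 -0.5899  1.9193] w 0.6242238466790148 q [-0.3211  0.3157  0.94    1.6306 -0.2669  1.3182  1.9147]
turn [ 0.0038 -0.0006  0.0005]
[ 0.2652 -0.0003  0.2687]
[0.3137 0.0009 0.1784]
[0.3133 0.2629 0.1815]
```

View pics/s4z.png

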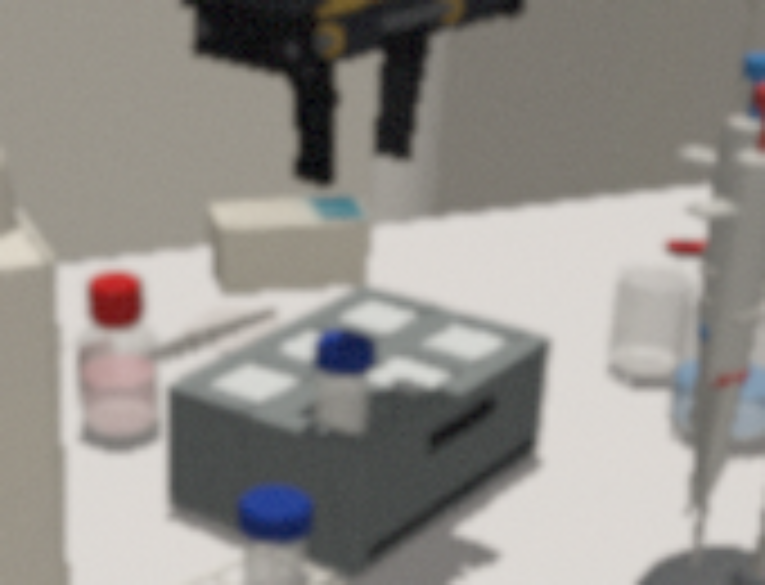

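The side view shows tube A standing in well2: its cap is at (306,148) against an expected (307,149). Tube B next.

Request:
play_rows(
  deltas=[
    [[0.004,0,0],[0.12,0,0.12],0.8],
    [[0.004,0,0],[0.2,0,0.2],0.8],
    [[0.004,0,0],[0.265,0,0.24],0.8],
    [[0.004,0,0],[0.3135,0,0.18],0.8],
    [[0.004,0,0],[0.3135,0,0.18],0.8],
    [[0.004,0,0],[0.3135,0.06,0.18],0.8],
    [[0.004,0,0],[0.3135,0.06,0.18],0.8],
  ],
)

```text
time_s: 11.45
tool_pos: [0.4685, -0.1117, 0.1894]
ee_rot: [-0.572, -0.414, 0.416, 0.574]
ft_force: [0.5, -0.3, -0.4]
grip_width: 0.797
```

```bash
python3 -c "
from h import *
rows([(.4705,-.111,.089)],72)
i=camera_info('wrist');im=snapshot('wrist');cv2.imwrite('pics/w5.png',im)
hsv=cv2.cvtColor(im,cv2.COLOR_BGR2HSV)
b=(hsv[...,0]>105)&(hsv[...,0]<135)&(hsv[...,1]>120)
for c,s in blobs(b,60,9000): print(c,s,ray('wrist',c,0.113,i))
"
```

```text
t 11.45 pos [ 0.4685 -0.1117  0.1894] F [ 0.5324 -0.3166 -0.3654] w 0.796902576006646 q [-0.7505  0.0122  0.9131  1.9084 -0.0103  1.2294  1.4192]
turn [-0.0012 -0.0011 -0.0002]
[ 0.0027  0.2007 -0.004 ]
[252.1098 204.0805] [ 229  180   47   49 1739] [ 0.4692 -0.11    0.113 ]
```

Wrist, top and side agree on about (0.470, -0.111). Descending to grip.

Request:
play_rows(
  deltas=[
    [[0,0,0],[0.003,0.07,-0.003],0.8],
    [[0,0,0],[0.003,0.14,-0.003],0.8],
    [[0,0,0],[0.003,0.18,-0.003],0.8],
    [[0,0,0],[0.003,0.2,-0.003],0.8],
    [[0,0,0],[0.003,0.2,-0.003],0.8],
    [[0,0,0],[0.003,0.2,-0.003],0],
    [[0,0,0],[0.003,0.2,-0.003],0],
    [[0,0,0],[0.003,0.2,-0.003],0],
    [[0,0,0],[0.003,0.2,-0.003],0],
    [[0,0,0],[0.003,0.2,-0.003],0],
  ],
)

```text
time_s: 12.75
tool_pos: [0.4711, -0.1107, 0.0906]
ee_rot: [-0.572, -0.414, 0.415, 0.573]
ft_force: [-0.3, -0.7, 0.8]
grip_width: 0.39
```

```bash
python3 -c "
from h import *
p=sensors.read_state()['tool_pos']
rows([p+[0,0,.13],(.44,-.18,p[2]+.13),(.4909,-.3482,p[2]+.13),(.5387,-.425,p[2]+.13)],72)"
```

```text
t 12.75 pos [ 0.4711 -0.1107  0.0906] F [-0.2811 -0.6987  0.8393] w 0.38993954066869935 q [-0.691   0.1945  0.9125  2.0164 -0.1815  1.0146  1.5623]
turn [-0.0006 -0.0011  0.0001]
[ 0.0001 -0.26    0.0005]
[-0.151  -0.26    0.0162]
[-0.4388 -0.2605 -0.1855]
[-0.5549 -0.2608 -0.3243]
```

Request:
play_rows(
  deltas=[
    [[0,0,0],[0,-0.05,0],0],
    [[0,0,0],[0,-0.13,0],0],
    [[0,0,0],[0,-0.23,0],0],
    [[0,0,0],[0,-0.27,0],0],
    [[0,0,0],[-0.08,-0.27,0.01],0],
    [[0,0,0],[-0.151,-0.27,0.016],0],
    [[0,0,0],[-0.25,-0.27,-0.05],0],
    [[0,0,0],[-0.35,-0.27,-0.12],0],
    [[0,0,0],[-0.43,-0.27,-0.18],0],
    [[0,0,0],[-0.439,-0.27,-0.1855],0],
  ],
)

```text
time_s: 14.0
tool_pos: [0.4886, -0.3534, 0.2238]
ee_rot: [-0.574, -0.41, 0.415, 0.575]
ft_force: [-0.3, -0.3, -1.3]
grip_width: 0.393
```

```bash
python3 -c "
from h import *
im=snapshot('side');cv2.imwrite('pics/s6.png',im);cv2.imwrite('pics/s6z.png',cv2.resize(im[60:190,230:400],None,fx=4.5,fy=4.5))
p=sensors.read_state()['tool_pos'];print(proj('side',p-[0,0,.0906]),proj('side',p+[0,0,.0187]))
rows([(.4909,-.3482,.1695)],72)"
```

```text
[322.4659 133.5997] [325.3895  91.9043]
t 14.05 pos [ 0.4893 -0.3515  0.2243] F [-1.1422  0.8857  0.1233] w 0.39054045058198056 q [-0.2679  0.4541  1.0967  1.5622 -0.4046  1.3795  2.1146]
turn [-0.0014 -0.0027 -0.0008]
[ 0.0076  0.1096 -0.0014]
```

View pics/s6z.png

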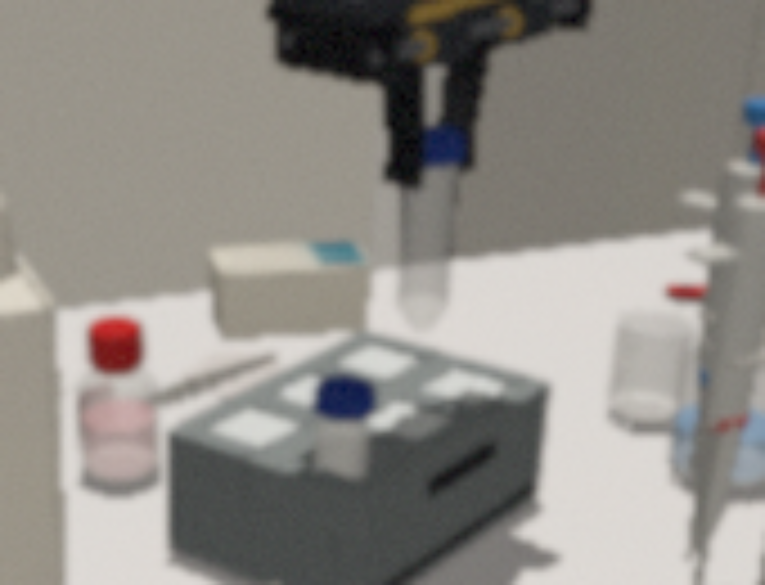

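The tip is where expected ((323,133) px). Probing well1 now.

Request:
play_rows(
  deltas=[
    [[0,0,0],[0.0076,0.07,-0.001],0],
    [[0,0,0],[0.0076,0.1,-0.001],0],
    [[0,0,0],[0.0076,0.109,-0.001],0],
    [[0,0,0],[0.0076,0.111,-0.001],0],
    [[0,0,0],[0.0076,0.112,-0.001],0],
  ],
)

```text
time_s: 14.68
tool_pos: [0.4911, -0.3482, 0.1692]
ee_rot: [-0.573, -0.412, 0.415, 0.574]
ft_force: [-0.6, -0.8, 0.1]
grip_width: 0.388
```

Request:
play_rows(
  deltas=[
    [[0,0,0],[0,0.002,0],0],
    [[0,0,0],[0,0.003,0],0],
  ],
)

```text
time_s: 14.92
tool_pos: [0.4913, -0.3484, 0.1681]
ee_rot: [-0.574, -0.412, 0.414, 0.574]
ft_force: [0.0, 0.9, 0.5]
grip_width: 0.392
```

Request:
play_rows(
  deltas=[
    [[0,0,0],[0,0.002,0],0],
    [[0,0,0],[0,0.004,0],0],
  ],
)

```text
time_s: 15.18
tool_pos: [0.4915, -0.3484, 0.1663]
ee_rot: [-0.574, -0.412, 0.414, 0.574]
ft_force: [-0.3, 0.7, 5.1]
grip_width: 0.392
```

Request:
play_rows(
  deltas=[
    [[0,0,0],[0,0.001,0],0],
    [[0,0,0],[0,0.003,0],0],
  ],
)

```text
time_s: 15.42
tool_pos: [0.4923, -0.3489, 0.1658]
ee_rot: [0.574, 0.413, -0.414, -0.573]
ft_force: [1.3, 1.5, 12.5]
grip_width: 0.391
```

It stopped hard (12.5 N, 3 mm below the flap), so well1 holds a vial. Backing off and moving to well4.

```bash
python3 -c "
from h import *
rows([(.4909,-.3482,.19),(.553,-.3628,.19),(.553,-.3628,.1705)],64)"
```

```text
t 15.425 pos [ 0.4923 -0.3489  0.1658] F [ 1.2538  1.4811 12.5159] w 0.3910933056969914 q [-0.252   0.4988  1.0595  1.6401 -0.4496  1.2702  2.14  ]
turn [ 0.0002  0.0419 -0.0009]
[ 0.0004 -0.0483  0.003 ]
[ 0.012  -0.0483 -0.124 ]
[ 0.0121 -0.0093 -0.124 ]
```

Request:
play_rows(
  deltas=[
    [[0,0,0],[0,-0.03,0],0],
    [[0,0,0],[0,-0.048,0],0],
    [[0,0.042,0],[0.012,-0.048,-0.06],0],
    [[0,0.042,0],[0.012,-0.048,-0.124],0],
    [[0,0.042,0],[0.012,-0.048,-0.124],0],
    [[0,0.042,0],[0.012,-0.02,-0.124],0],
    [[0,0.042,0],[0.012,-0.009,-0.124],0],
    [[0,0.042,0],[0.012,-0.008,-0.124],0],
  ],
)

```text
time_s: 16.42
tool_pos: [0.5523, -0.3626, 0.1694]
ee_rot: [0.6, 0.374, -0.375, -0.599]
ft_force: [0.6, 0.7, 0.4]
grip_width: 0.39
```

```bash
python3 -c "
from h import *
rows([(.553,-.3628,.1685)],64)"
```

```text
t 16.425 pos [ 0.5523 -0.3626  0.1694] F [0.6323 0.6894 0.3567] w 0.3898427235354056 q [-0.1712  0.6348  1.0246  1.4689 -0.5446  1.3434  2.0045]
turn [-0.     -0.0002 -0.0008]
[ 0.0003  0.0018 -0.0014]
```

Request:
play_rows(
  deltas=[
    [[0,0,0],[0,0.003,-0.001],0],
    [[0,0,0],[0,0.004,-0.001],0],
  ],
)

```text
time_s: 16.68
tool_pos: [0.5528, -0.3629, 0.1677]
ee_rot: [0.6, 0.374, -0.375, -0.599]
ft_force: [-0.4, -0.0, 0.6]
grip_width: 0.39
```

Request:
play_rows(
  deltas=[
    [[0,0,0],[0,0.002,0],0],
    [[0,0,0],[0,0.003,0],0],
  ],
)

```text
time_s: 16.92
tool_pos: [0.553, -0.363, 0.1665]
ee_rot: [0.601, 0.374, -0.375, -0.599]
ft_force: [0.8, 0.4, 4.2]
grip_width: 0.392
```

Request:
play_rows(
  deltas=[
    [[0,0,0],[0,0.001,0],0],
    [[0,0,0],[0,0.002,0],0],
  ],
)

```text
time_s: 17.18
tool_pos: [0.5534, -0.3633, 0.1662]
ee_rot: [0.601, 0.374, -0.375, -0.599]
ft_force: [1.2, 0.5, 8.2]
grip_width: 0.39
```

Also a hard stop, so well4 has a vial too. Well5 next.

```bash
python3 -c "
from h import *
rows([(.553,-.3628,.19),(.5675,-.3004,.19),(.5675,-.3004,.1690)],66)"
```

```text
t 17.175 pos [ 0.5534 -0.3633  0.1662] F [1.158  0.515  8.1837] w 0.3904474753511989 q [-0.1695  0.6381  1.0222  1.4714 -0.5482  1.3361  2.0065]
turn [ 0.0008 -0.0113 -0.0008]
[ 0.0004 -0.0476  0.0011]
[ 0.1253 -0.048   0.0298]
[ 0.1254 -0.006   0.0299]
```

Request:
play_rows(
  deltas=[
    [[0,0,0],[0,-0.03,0],0],
    [[0,0,0],[0,-0.048,0],0],
    [[0,0,0],[0.06,-0.048,0.014],0],
    [[0,0,0],[0.125,-0.048,0.03],0],
    [[0,0,0],[0.125,-0.048,0.03],0],
    [[0,0,0],[0.125,-0.02,0.03],0],
    [[0,0,0],[0.125,-0.007,0.03],0],
    [[0,0,0],[0.125,-0.006,0.03],0],
  ],
)

```text
time_s: 18.18
tool_pos: [0.5666, -0.3013, 0.1683]
ee_rot: [0.601, 0.373, -0.375, -0.599]
ft_force: [-0.1, -0.9, 0.3]
grip_width: 0.39
```

Request:
play_rows(
  deltas=[
    [[0,0,0],[0,0.002,0],0],
    [[0,0,0],[0,0.003,0],0],
  ],
)

```text
time_s: 18.42
tool_pos: [0.5666, -0.3016, 0.167]
ee_rot: [0.601, 0.373, -0.375, -0.599]
ft_force: [0.5, -0.2, 0.8]
grip_width: 0.389
```

Request:
play_rows(
  deltas=[
    [[0,0,0],[0,0.002,0],0],
    [[0,0,0],[0,0.003,0],0],
  ],
)

```text
time_s: 18.68
tool_pos: [0.5671, -0.302, 0.1663]
ee_rot: [0.602, 0.374, -0.374, -0.599]
ft_force: [0.6, 0.5, 7.2]
grip_width: 0.386
```

Hard stop (7 N), so well5 is occupied. That leaves well0 or well3, and I'll try well3.

```bash
python3 -c "
from h import *
rows([(.5675,-.3004,.19),(.5387,-.425,.19),(.5387,-.425,.1690)],55)"
```

```text
t 18.675 pos [ 0.5671 -0.302   0.1663] F [0.572  0.4792 7.2216] w 0.38566226672276793 q [-0.3059  0.5981  1.0448  1.5307 -0.5252  1.3146  1.9108]
turn [ 0.0011  0.0493 -0.0009]
[ 0.0032 -0.0474  0.0005]
[-0.2459 -0.0464 -0.0575]
[-0.2458 -0.0044 -0.0574]
```

Request:
play_rows(
  deltas=[
    [[0,0,0],[0,-0.03,0],0],
    [[0,0,0],[0,-0.047,0],0],
    [[0.001,0.049,-0.001],[-0.08,-0.047,-0.02],0],
    [[0.001,0.049,-0.001],[-0.16,-0.047,-0.038],0],
    [[0.001,0.049,-0.001],[-0.246,-0.047,-0.0575],0],
    [[0.001,0.049,-0.001],[-0.246,-0.047,-0.0575],0],
    [[0.001,0.049,-0.001],[-0.246,-0.02,-0.0575],0],
    [[0.001,0.049,-0.001],[-0.246,-0.006,-0.0575],0],
    [[0.001,0.049,-0.001],[-0.246,-0.0045,-0.0575],0],
  ],
)

```text
time_s: 19.8
tool_pos: [0.5394, -0.4236, 0.1681]
ee_rot: [-0.626, -0.328, 0.327, 0.627]
ft_force: [0.9, 0.7, 0.9]
grip_width: 0.39
```

Request:
play_rows(
  deltas=[
    [[0,0,0],[0,0.002,0],0],
    [[0,0,0],[0,0.003,0],0],
  ],
)

```text
time_s: 20.05
tool_pos: [0.5396, -0.4234, 0.1669]
ee_rot: [-0.626, -0.328, 0.327, 0.627]
ft_force: [-0.4, 0.2, 1.0]
grip_width: 0.39
```

Request:
play_rows(
  deltas=[
    [[0,0,0],[0,0.002,0],0],
    [[0,0,0],[0,0.003,0],0],
  ],
)

```text
time_s: 20.3
tool_pos: [0.54, -0.4237, 0.1661]
ee_rot: [0.627, 0.328, -0.327, -0.627]
ft_force: [0.3, -0.1, 7.0]
grip_width: 0.39
```

Well3 is hard too, so by elimination well0 is empty. The pipette stand is close to that approach, so I'll look first.

```bash
python3 -c "
from h import *
im=snapshot('side');cv2.imwrite('pics/s7.png',cv2.resize(im,(768,576)))
im=snapshot('top');cv2.imwrite('pics/t7.png',cv2.resize(im,(768,576)))
rows([(.5387,-.425,.20),(.4765,-.4106,.20),(.4765,-.4106,.169)],55)"
```

```text
t 20.4 pos [ 0.54   -0.4238  0.1662] F [0.2876 1.0586 4.9124] w 0.3855848640334436 q [-0.0429  0.7022  1.0257  1.3936 -0.5995  1.3738  1.9522]
turn [0.0003 0.001  0.0003]
[-0.0035 -0.0676  0.0007]
[-0.0508 -0.0678  0.1192]
[-0.0509 -0.0058  0.1193]
```

View pics/s7.png

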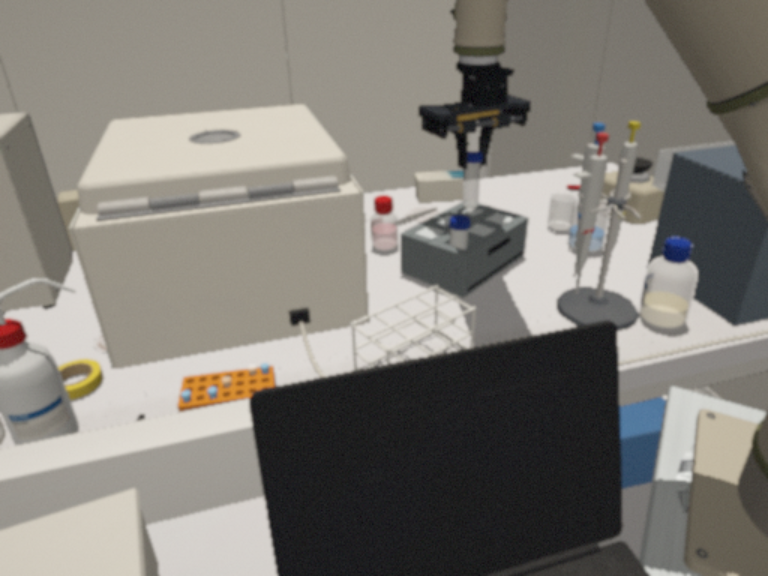

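View pics/t7.png

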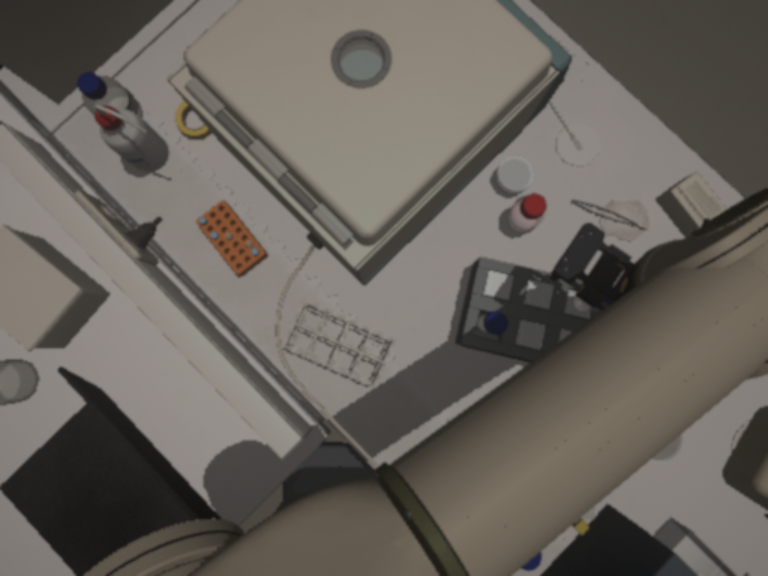

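The arm passes well above the pipettes, and the box area is clear. Moving to well0.

Request:
play_rows(
  deltas=[
    [[0,0,0],[0,-0.04,0],0],
    [[0,0,0],[-0.004,-0.068,0],0],
    [[0,0,0],[-0.025,-0.068,0.06],0],
    [[0,0,0],[-0.051,-0.068,0.119],0],
    [[0,0,0],[-0.051,-0.068,0.119],0],
    [[0,0,0],[-0.051,-0.03,0.119],0],
    [[0,0,0],[-0.051,-0.009,0.119],0],
    [[0,0,0],[-0.051,-0.006,0.119],0],
  ],
)

```text
time_s: 21.4
tool_pos: [0.4768, -0.4102, 0.1677]
ee_rot: [-0.626, -0.328, 0.328, 0.627]
ft_force: [0.1, 0.0, 0.4]
grip_width: 0.387
```

Request:
play_rows(
  deltas=[
    [[0,0,0],[0,0.002,0],0],
    [[0,0,0],[0,0.004,0],0],
  ],
)

```text
time_s: 21.65
tool_pos: [0.4769, -0.4104, 0.1658]
ee_rot: [-0.626, -0.328, 0.328, 0.627]
ft_force: [1.4, 1.0, 0.6]
grip_width: 0.392
```

Request:
play_rows(
  deltas=[
    [[0,0,0],[0,0.002,0],0],
    [[0,0,0],[0,0.003,0],0],
  ],
)

```text
time_s: 21.9
tool_pos: [0.4769, -0.4105, 0.1645]
ee_rot: [-0.626, -0.328, 0.328, 0.627]
ft_force: [-0.1, 0.1, 1.5]
grip_width: 0.392
```

Request:
play_rows(
  deltas=[
    [[0,0,0],[0,0.003,0],0],
    [[0,0,0],[0,0.006,0],0],
  ],
)

```text
time_s: 22.15
tool_pos: [0.4769, -0.4106, 0.1615]
ee_rot: [-0.626, -0.328, 0.328, 0.627]
ft_force: [0.1, -0.1, 1.8]
grip_width: 0.389
```

Request:
play_rows(
  deltas=[
    [[0,0,0],[0,0.003,0],0],
    [[0,0,0],[0,0.006,0],0],
    [[0,0,0],[0,0.009,0],0],
  ],
)

```text
time_s: 22.52
tool_pos: [0.477, -0.4106, 0.1569]
ee_rot: [-0.626, -0.328, 0.328, 0.627]
ft_force: [-0.0, 0.3, 1.1]
grip_width: 0.391
```

Request:
play_rows(
  deltas=[
    [[0,0,0],[0,0.004,0],0],
    [[0,0,0],[0,0.01,0],0],
    [[0,0,0],[0,0.016,0],0],
  ],
)

```text
time_s: 22.9
tool_pos: [0.477, -0.4106, 0.1486]
ee_rot: [-0.627, -0.328, 0.328, 0.627]
ft_force: [1.2, -0.3, 0.6]
grip_width: 0.389
```

Well0 gives way, so I'll lower the tube. The floor should come at TCP≈0.0966.

Request:
play_rows(
  deltas=[
    [[0,0,0],[0,0.012,0],0],
    [[0,0,0],[0,0.026,0],0],
    [[0,0,0],[0,0.04,0],0],
    [[0,0,0],[0,0.054,0],0],
    [[0,0,0],[0,0.068,0],0],
    [[0,0,0],[0,0.08,0],0],
    [[0,0,0],[0,0.086,0],0],
    [[0,0,0],[0,0.09,0],0],
  ],
)

```text
time_s: 23.9
tool_pos: [0.477, -0.4106, 0.1035]
ee_rot: [-0.627, -0.328, 0.328, 0.627]
ft_force: [0.4, 0.1, 0.2]
grip_width: 0.392
```

Request:
play_rows(
  deltas=[
    [[0,0,0],[0,0.004,0],0],
    [[0,0,0],[0,0.008,0],0],
  ],
)

```text
time_s: 24.15
tool_pos: [0.477, -0.4106, 0.0995]
ee_rot: [-0.627, -0.328, 0.328, 0.627]
ft_force: [-0.1, 0.0, -0.1]
grip_width: 0.395
```

Request:
play_rows(
  deltas=[
    [[0,0,0],[0,0.002,0],0],
    [[0,0,0],[0,0.004,0],0],
  ],
)

```text
time_s: 24.4
tool_pos: [0.4771, -0.4106, 0.0975]
ee_rot: [0.627, 0.328, -0.328, -0.627]
ft_force: [0.9, 0.0, -0.8]
grip_width: 0.388
```

Request:
play_rows(
  deltas=[
    [[0,0,0],[0,0.001,0],0],
    [[0,0,0],[0,0.003,0],0],
  ],
)

```text
time_s: 24.65
tool_pos: [0.4774, -0.411, 0.0966]
ee_rot: [0.627, 0.328, -0.327, -0.626]
ft_force: [0.7, 0.8, 8.1]
grip_width: 0.391
```

Floor contact at 0.0966 with 8 N, as predicted. Releasing and withdrawing.

Request:
play_rows(
  deltas=[
    [[0,0,0],[0,-0.001,0],0.41],
    [[0,0,0],[0,-0.001,0],0.55],
    [[0,0,0],[0,-0.001,0],0.62],
    [[0,0,0],[0,-0.001,0],0.62],
    [[0,0,0],[0,-0.02,0],0.62],
    [[0,0,0],[0,-0.06,0],0.62],
    [[0,0,0],[0,-0.12,0],0.62],
    [[0,0,0],[0,-0.2,0],0.62],
    [[0,0,0],[0,-0.3,0],0.62],
    [[0,0,0],[0,-0.36,0],0.62],
  ],
)

```text
time_s: 25.9
tool_pos: [0.4771, -0.4117, 0.2807]
ee_rot: [0.628, 0.328, -0.327, -0.625]
ft_force: [0.6, -0.9, -1.0]
grip_width: 0.616
```

```bash
python3 -c "
from h import *
rows([])
im=snapshot('side');cv2.imwrite('pics/s8.png',cv2.resize(im[80:270,230:400],None,fx=3.1,fy=3.1))
hsv=cv2.cvtColor(im,cv2.COLOR_BGR2HSV)
b=(hsv[...,0]>105)&(hsv[...,0]<135)&(hsv[...,1]>120)
for c,s in blobs(b,50,900): print(c,s,ray('side',c,0.114))
print('expected',proj('side',(.5055,-.2863,.114)),proj('side',(.477,-.4106,.114)))
a=cv2.imread('pics/side0.png')
for nm,i in(('before',a),('now',im)):
    h=cv2.cvtColor(i,cv2.COLOR_BGR2HSV)
    r=((h[...,0]<6)|(h[...,0]>174))&(h[...,1]>150); o=(h[...,0]>7)&(h[...,0]<18)&(h[...,1]>180)
    print(nm,[c for c,s in blobs(r,40,900)],[ (c,s[4]) for c,s in blobs(o,200,3000)])
"
```

```text
t 25.9 pos [ 0.4771 -0.4117  0.2807] F [ 0.6453 -0.8691 -0.996 ] w 0.6156985345999978 q [-0.1384  0.5154  1.1491  1.4035 -0.469   1.5121  1.9469]
turn [0 0 0]
[333. 133.] [329 130   9   7  55] [ 0.4808 -0.4153  0.114 ]
[306.025  147.8375] [301 144  11   9  80] [ 0.5092 -0.2903  0.114 ]
[451.0936 165.6128] [442 158  19  16 235] [ 0.1807 -0.3425  0.114 ]
[423.6011 307.2074] [414 296  24  24 188] [0.1774 0.1202 0.114 ]
expected [306.7941 148.6823] [333.7885 133.811 ]
before [array([255.0333, 136.0667]), array([  6.6802, 222.491 ])] [(array([150.1935, 257.8159]), np.int32(744))]
now [array([255.1222, 136.0222]), array([  6.6996, 222.4529])] [(array([150.2846, 257.8205]), np.int32(752))]
```

View pics/s8.png

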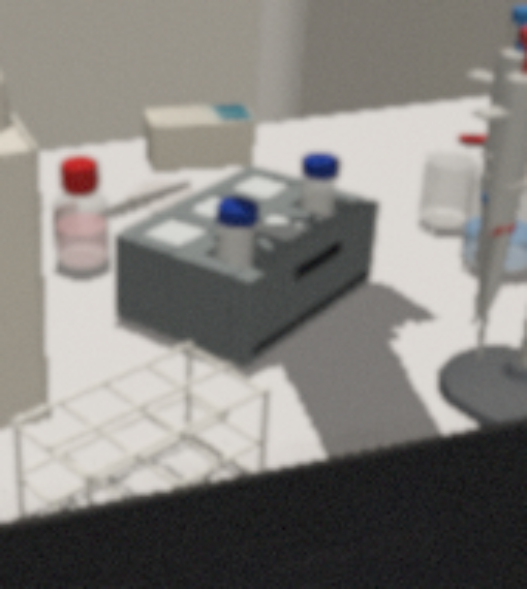

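Both tubes stand low in their wells, with caps at (306,148) and (333,133), each within about 1 px of the height expected on the floor. The bottle and the block haven't moved, and the gripper is clear.

```bash
python3 -c "
from workcell import job; print(job.job_done())"
```

```text
the job is handed in; nothing more can be done
None
```

Both tubes are in the two empty wells, standing on the floor and released, and I handed the job in at about 26 s of the 67 s allowed.

- **Tube A:** its flap at well2 gave way with about 1 N, and it met the floor at the predicted height with 8 N.
- **Probing with tube B:** wells 1, 4, 5 and 3 each stopped hard about 3 mm below the flap. I backed off each one after 7 to 12.5 N; the 12.5 N was at well1.
- **Tube B:** well0 then gave way with under 2 N, and the tube met the floor at the predicted height with 8 N.

**Last checks:** in the side view both caps are about 1 px from where a tube standing on the well floor should be. The bottle's cap and the microtube block are within 0.1 px of where they started. The gripper is clear, about 28 cm above the bench. No checks failed or disagreed beyond 1 to 5 mm differences between the camera views.

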